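# Clip the label roll onto its spindle with the fork tool

## Task

The label roll on the leaning stand is not locked yet: take the fork tool from its cradle and, with its two prongs, push the brass split clip up its guide and sideways onto the spindle groove until it has snapped fully home. Then lay the fork back in its cradle the way it lay before, setting it down rather than dropping it. Push the clip with the tool only, never with the gripper, and do not shift the other things on the desk.

Things in the scene. Friction and masses are not known exactly. Their poses are not given: they have to be found in the camera images.
- groove (a point): Centre of the spindle's groove (18 mm across; 152 mm above the desk), where the clip's bore centre must end, on the fixed label-roll stand. The spindle leans 30 degrees from vertical towards the stand's front, roughly at the robot. Axes: z out along the spindle; x up the 30-degree slope towards the stand's back, the way the clip is pushed; y level. The spindle's 24 mm head ends 16 mm beyond this point.
- stand: Fixed label-roll stand, origin under the groove at desk level, x level towards its back. Foot 150 x 110 mm; white roll 69 mm across on a leaning head. Two aluminium rails run along the groove's x from 68 mm before it to 8 mm past it, inner edges 21 mm to either side, tops 5.5 mm above it (along z), with a post under each front end. Between them the fork has free room to 8 mm under the groove point.
- clip_bore (a point): Bore centre of the loose brass split clip, 4 mm thick, 56 mm wide over its wings. x points out of its mouth, z square to its flat. It starts 44 to 45 mm before the groove, mouth towards it, held under the rails' lips with stops behind its wings, so it only slides along the groove's x. The flat back to be pushed lies 20 mm behind this point; a tab 8 mm wide in its middle sticks out 8 mm more, between the prongs.
- clip: The clip as a body (30 g plus two sprung arms; origin as clip_bore). The arms meet the spindle when the bore centre is 13 mm short of the groove, spread under roughly 8 to 14 N of push, pass their widest point 7 mm short and snap shut behind the spindle. Fully home the bore centre lies within about 1 mm of the groove point and the clip stops hard against the spindle.
- fork_grip (a point): Middle of the orange handle of the loose fork tool (about 0.12 kg), where to grasp it. The handle is a bar 90 mm long (x), 18 mm wide (y), 20 mm high (z). x points to the prongs, z up as it lies in its cradle. It starts level in the cradle, prongs roughly away from the robot.
- fork_tip (a point): Midway between the ends of the fork's two steel prongs, 100 mm ahead of the handle's middle along the fork's x, on the handle's centre line; axes as the fork's. The prongs are 8 mm high, each 10 mm wide, 34 mm over both; the slot between them is 14 mm wide and 21 mm deep. Behind them the steel shank is 16 mm wide.
- fork: The fork tool as a body; origin in the middle of the handle, axes as fork_grip.
- cradle_rest (a point): Where the handle's middle lies when the fork rests in its fixed grey cradle, 45 mm above the desk; x along the cradle, the way the prongs point; z up. Two saddles 8 mm thick, 38 mm before and behind this point, carry the handle in slots 22 mm wide with flared mouths up to 57 mm above the desk. Between the saddles is only a base plate, 60 mm wide and 6 mm thick.
- desk_mouse: Bystander: black computer mouse, 113 x 58 x 37 mm, loose, origin under its centre. Leave alone.
- cup: Bystander: specimen cup with yellow lid, 64 mm across and 64 mm high, loose, origin under its centre. Leave alone.
- lab_timer: Bystander: white digital timer lying flat, 66 x 62 x 18 mm, loose, origin under its centre. Leave alone.
- desk_stapler: Bystander: blue stapler, 128 x 34 x 42 mm, loose, origin under its centre. Leave alone.
- tape: Bystander: roll of beige tape lying flat, 103 mm across and 25 mm high, loose, origin under its centre. Leave alone.
Not all that is in view belongs to the job. There is more than one size of the stand; the job needs the larger.

How it is judged:
By the outcome, as a careful person would: the job done as asked, in the order asked, and still so for the second after the job is handed in, with the robot touching nothing.
It also fails if it takes over 51 s, if anything falls off the work surface, if the arm or the gripper's body presses on something with over 40 N, if the wrist force passes 120 N, or if a joint passes its speed limit or range.

## Robot

A 6-joint arm with a two-finger parallel gripper is mounted at the origin on a cart in front of the work surface, level with it; the furniture and walls round the work are solid. World frame = base frame: x ahead of the robot, y to its left, z up, the work surface at z = 0. Lengths are in m, angles in rad, forces in N, time in s.
With the tool pointing down it reaches from about 0.4 to 0.925 m from the base axis. Payload 12.5 kg.
Tool frame: the origin (TCP) lies at the very end of the fingers, on their centre line; the grasp point (between the pads) lies 19 mm behind it; z points along the fingers, y is the line along which they close (so a half turn about z gives the same grasp; the last joint's range is limited). The gripper opens to 95 mm and grips with 3 to 60 N. Pads are 20 mm wide; open, the fingers measure 119 mm over their backs; the gripper's body (75 mm by 180 mm) begins 59 mm behind the grasp point.
Start: joints at [1, 0.491, 1.559, -0, 1.092, -0.106], TCP at [0.28, 0.559, 0.215] pointing down, gripper open.
Joint ranges: [-3.1, 3.1], [-0.84, 2.19], [0.05, 2.79], [-1.13, 4.28], [0.06, 2.93], [-2.69, 2.69]. Speed limits (rad/s): [2.22, 2.22, 2.79, 3.14, 3.14, 3.14].

## Interface

Orientations are given as a unit quaternion [w, x, y, z].
In Python, from station import * gives the robot as it stands.
- The arm moves only by the tool carry_out, never from a script. Its argument "rows" is a list of rows, each a list of 5 numbers: the opening, from 0 (shut) to 1 (fully open), then the shift along the tool's x, y, z in cm, then the turn about the tool's z in degrees. A call has exactly 5 rows; each row shifts and turns the commanded pose from where the row before left it, along the tool's axes as they then stand; what a row does not reach is not made up. A row lasts 1/10 s, in which the tool goes at most 50 mm and 8.59 degrees, less where a joint would pass 70% of its speed; a pose out of reach is approached as far as the arm can. A call is refused whole if a number of a shift passes 5 or a number of a turn 8.59, either way. A call with a gripper value outside its range is refused whole. The fingers move at their own pace and stop on an object; "grip_force" is the grip in N (left out, the last holds). Time passes only in rows, so rows that do not move let the fingers close, or fill a call up. It gives the time, the measured TCP pose, the force, the opening and the grip force at its end, in the units of the state.
- observe(): the state, without advancing time (a new reading comes with each control period).
- snapshot(name): name is "scene" or "side" or "wrist"; returns the picture (480x640x3 uint8, red, green, blue); there is no depth.
- camera_info(name): a dict with "mtx" (3x3 intrinsics, pixels), "position" and "orientation" of the camera in the world; the wrist camera has in their place "T_tool_cam" (4x4, takes a point from camera to tool coordinates, whose origin is the TCP and whose axes are the flange's). Camera axes: x right, y up, looking along -z (the intrinsics and any distortion apply to the point x, -y, -z); pixel columns grow to the right and rows downward; lengths in m; the calibration is good to about 2 mm. A picture is of the moment at which its call begins: read the wrist's pose just before it. camera_info takes no time and is no camera call.
- finish_job(): hands the job in; it is judged then, once.
The state is a dict: "clock": time; "q": joint angles; "qd": joint speeds; "tau": joint torques, N m; "tool_pos": TCP position; "tool_rot": TCP orientation; "ft_force": force on the tool from outside, world axes, zero at the start; "ft_torque": the same for the moment, N m; "gripper_width": finger opening in m; "grasp_force": force on a finger pad.
Only numpy, scipy, OpenCV 4.12 (cv2) and the standard library are available. Lean on these libraries where they do the work, as an engineer would, in place of code of your own. Each camera call takes 0.05 s, during which the arm holds its last target. There are 200 camera calls.

## Working session

There is one attempt and no reset: what is moved stays moved. The work goes in short steps, Python scripts to look and compute and a tool call to move; the robot and the scene stay as the last step left them, time stands still between calls to the robot, and variables do not carry over. Pictures are saved under pics/ and viewed, at most 10 in all, crops included, and the job is handed in when it is done.

Besides the shell and the picture viewer there is one more tool, called after "Call:" as a command line: name --pt "numbers of a row" for each row, then --argument value for the rest. carry_out: Moves the arm, as the interface text tells. Its arguments: {"type":"object","properties":{"rows":{"type":"array"},"grip_force":{"type":"number"}},"required":["rows"]}

```bash
ls; mkdir -p pics
python3 - <<'E'
from station import *
import cv2
s=observe();print(s)
for n in ("scene","side","wrist"):
    c=camera_info(n);print(n,c)
a=snapshot("scene");b=snapshot("side")
cv2.imwrite("pics/scene.png",a[:,:,::-1]);cv2.imwrite("pics/side.png",b[:,:,::-1])
E
```

```text
pics
{'clock': 0.0, 'q': array([ 1.00040301e+00,  4.91567025e-01,  1.55945793e+00, -1.84865579e-05,
        1.09168683e+00, -1.05612781e-01]), 'qd': array([ 0.00159421,  0.00059986, -0.00018619,  0.00023311, -0.00015515,
       -0.00101521]), 'tau': array([ 3.81251466e-04, -6.12652588e+01, -2.58182305e+01,  6.92050369e-02,
        4.82130842e-02, -1.42698177e-04]), 'tool_pos': array([0.27999943, 0.55849716, 0.21405419]), 'tool_rot': array([-1.77818292e-04,  2.30300008e-01,  9.73119516e-01, -5.30624999e-04]), 'ft_force': array([-0.58041589,  0.0342224 ,  0.72558238]), 'ft_torque': array([ 0.00811514, -0.01123621, -0.02573482]), 'grasp_force': 0.0, 'gripper_width': 0.09506402499601267}
scene {'mtx': array([[504.06601887,   0.        , 324.64227806],
       [  0.        , 504.06601887, 236.35261035],
       [  0.        ,   0.        ,   1.        ]]), 'position': array([ 0.05260452, -0.46502708,  0.86043324]), 'orientation': array([ 0.85128169,  0.32409412, -0.15221333, -0.38355388])}
side {'mtx': array([[610.96259703,   0.        , 331.14747195],
       [  0.        , 610.96259703, 250.72399333],
       [  0.        ,   0.        ,   1.        ]]), 'position': array([0.51226473, 1.24235269, 0.67049953]), 'orientation': array([-0.01267295, -0.00765007,  0.54587975,  0.83773276])}
wrist {'mtx': array([[375.67225915,   0.        , 317.8554016 ],
       [  0.        , 375.67225915, 238.14988066],
       [  0.        ,   0.        ,   1.        ]]), 'T_tool_cam': array([[-2.46281809e-04,  9.62812531e-01,  2.70170262e-01,
         7.60092458e-02],
       [ 9.99999742e-01,  4.19332812e-04, -5.82807078e-04,
         5.79971670e-04],
       [-6.74425214e-04,  2.70170049e-01, -9.62812386e-01,
        -1.70309627e-01],
       [ 0.00000000e+00,  0.00000000e+00,  0.00000000e+00,
         1.00000000e+00]])}
```

View pics/scene.png

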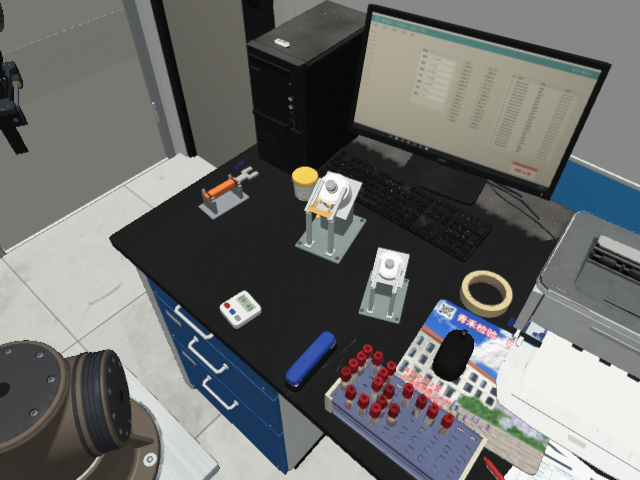

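View pics/side.png

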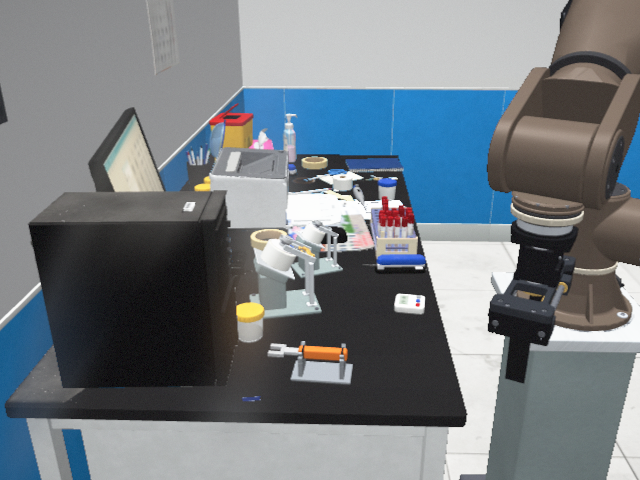

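The scene view shows the fork with its orange handle at about (222,188) in its cradle, the large stand at (330,215) with the brass clip at (322,210), and a smaller stand at (388,285). The side view shows the fork at (323,353) with prongs to the left, and the large stand at (285,275).

```bash
cat > h.py <<'E'
import numpy as np, cv2
from scipy.spatial.transform import Rotation as R
from station import *
def cam(n,s=None):
    c=camera_info(n)
    if n=="wrist":
        s=s or observe(); q=s["tool_rot"]
        T=np.eye(4);T[:3,:3]=R.from_quat(np.r_[q[1:],q[0]]).as_matrix();T[:3,3]=s["tool_pos"]
        T=T@c["T_tool_cam"]; return c["mtx"],T[:3,:3],T[:3,3]
    q=c["orientation"]
    return c["mtx"],R.from_quat(np.r_[q[1:],q[0]]).as_matrix(),c["position"]
def ray(C,uv):
    K,Rm,p=C; d=np.array([(uv[0]-K[0,2])/K[0,0],-(uv[1]-K[1,2])/K[1,1],-1.]); d=Rm@d
    return p,d/np.linalg.norm(d)
def onz(C,uv,z):
    p,d=ray(C,uv); return p+d*(z-p[2])/d[2]
def proj(C,X):
    K,Rm,p=C; x=(np.atleast_2d(X)-p)@Rm
    return np.c_[K[0,2]-K[0,0]*x[:,0]/x[:,2], K[1,2]+K[1,1]*x[:,1]/x[:,2]]
def tri(obs):
    A=np.zeros((3,3));b=np.zeros(3)
    for C,uv in obs:
        p,d=ray(C,uv);M=np.eye(3)-np.outer(d,d);A+=M;b+=M@p
    return np.linalg.solve(A,b)
def hsv(img,lo,hi,box=None):
    m=cv2.inRange(cv2.cvtColor(img,cv2.COLOR_RGB2HSV),np.array(lo),np.array(hi))
    if box: 
        k=np.zeros_like(m);x0,y0,x1,y1=box;k[y0:y1,x0:x1]=1;m=m*k
    n,l,st,c=cv2.connectedComponentsWithStats(m)
    i=1+np.argmax(st[1:,4]) ; return (l==i).astype(np.uint8),c[i],st[i]
E
python3 - <<'E'
from h import *
a=cv2.imread("pics/scene.png")[:,:,::-1];b=cv2.imread("pics/side.png")[:,:,::-1]
S=cam("scene");D=cam("side")
ob=[]
for C,im,box in((S,a,(190,160,260,210)),(D,b,(290,335,360,370))):
    m,c,st=hsv(im,(3,140,80),(16,255,255),box); r=cv2.minAreaRect(cv2.findNonZero(m)); print(c,st,r); ob.append((C,c))
    x,y,w,h=cv2.boundingRect(cv2.findNonZero(m))
print("handle",tri(ob), onz(S,ob[0][1],.053),onz(D,ob[1][1],.045))
for C,im,box in((S,a,(290,190,350,230)),(D,b,(255,230,330,310))):
    m,c,st=hsv(im,(14,80,80),(26,255,255),box);print("clip",c,st)
    if C is S: print(onz(C,c,.128))
for C,im,k in((S,a,(170,140,390,290)),(D,b,(230,220,390,400))):
    x0,y0,x1,y1=k; 
    cv2.imwrite("pics/c%d.png"%(C is S),cv2.resize(np.ascontiguousarray(im[y0:y1,x0:x1,::-1]),None,fx=3.3,fy=3.3,interpolation=cv2.INTER_CUBIC))
E
```

```text
[220.50925926 188.65123457] [204 177  34  25 324] ((220.40652465820312, 188.83380126953125), (10.132065773010254, 36.824066162109375), 60.642250061035156)
[320.71960784 352.36470588] [299 345  43  16 510] ((319.7490539550781, 352.5155944824219), (42.2301025390625, 13.286575317382812), 3.5763344764709473)
handle [0.55831399 0.29412007 0.04743998] [0.55421913 0.28884548 0.053     ] [0.5590219 0.2899706 0.045    ]
clip [319.6010101  210.05050505] [308 200  24  19 198]
[0.60037221 0.01899519 0.128     ]
clip [306.61016949 250.59322034] [299 246  16  11  59]
```

View pics/c1.png

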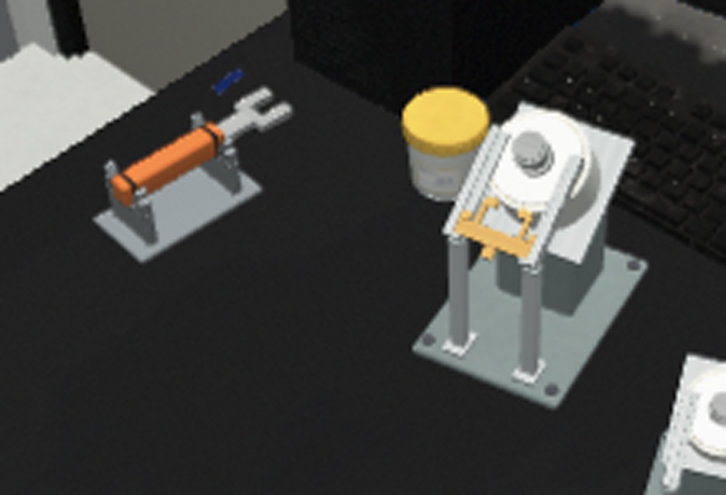

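The crop shows the handle, with dark bands at its ends (125,188)-(212,140) and prong ends near (283,103). Its stand foot corners are near (415,348), (556,407) and (648,266), with the clip at (495,235).

Run:
```python
from h import *
S=cam("scene")
px=lambda u,v:(170+u/3.3,140+v/3.3)
t=onz(S,px(281,104),.049);e=onz(S,px(121,190),.049);m=onz(S,px(170,163),.055)
print(t,e,np.degrees(np.arctan2(*(t-e)[1::-1])), np.linalg.norm(t-e),m)
A,B,C_=[onz(S,px(*p),.006) for p in((415,348),(556,407),(648,266))]
print(A,B,C_,np.linalg.norm(A-B),np.linalg.norm(C_-B),np.degrees(np.arctan2(*(C_-B)[1::-1])),np.degrees(np.arctan2(*(A-B)[1::-1]))-90,(A+C_)/2)
```

```text
[0.65364536 0.27668249 0.049     ] [0.5152838  0.29321627 0.049     ] -6.814355980794711 0.1393459261093566 [0.55285905 0.28328897 0.055     ]
[0.57228221 0.06502251 0.006     ] [ 0.59679938 -0.03966479  0.006     ] [ 0.73875776 -0.00540124  0.006     ] 0.10751987488617595 0.14603483287990404 13.569572543133054 13.180798787587477 [0.65551998 0.02981064 0.006     ]
```

Call:
carry_out --pt "1 -3.7 -1.2 0 0" --pt "1 -3.7 -1.2 0 0" --pt "1 -3.7 -1.2 0 0" --pt "1 -3.7 -1.2 0 0" --pt "1 -3.7 -1.2 0 0"

```text
clock: 0.6
tool_pos: [0.4194, 0.4209, 0.2144]
tool_rot: [-0.0, 0.23, 0.973, -0.0]
ft_force: [0.3, 0.3, -0.2]
gripper_width: 0.0948
grasp_force: 0.0
```

Call:
carry_out --pt "1 -3.7 -1.2 0 0" --pt "1 -3.7 -1.2 0 0" --pt "1 -3.7 -1.2 0 0" --pt "1 -3.7 -1.2 0 0" --pt "1 -3.7 -1.2 0 0"

```text
clock: 1.1
tool_pos: [0.558, 0.2842, 0.2144]
tool_rot: [-0.0, 0.23, 0.973, -0.0]
ft_force: [0.5, 0.4, 0.0]
gripper_width: 0.0949
grasp_force: 0.0
```

Call:
carry_out --pt "1 0 0 0 8" --pt "1 0 0 0 8" --pt "1 0 0 0 8" --pt "1 0 0 0 8" --pt "1 0 0 0 8"

```text
clock: 1.6
tool_pos: [0.557, 0.2855, 0.2143]
tool_rot: [-0.0, 0.552, 0.834, -0.0]
ft_force: [-0.7, -0.2, -0.1]
gripper_width: 0.0949
grasp_force: 0.0
```

Call:
carry_out --pt "1 0 0 0 8" --pt "1 0 0 0 8" --pt "1 0 0 0 8" --pt "1 0 0 0 8" --pt "1 0 0 0 8"

```text
clock: 2.1
tool_pos: [0.5569, 0.2855, 0.2143]
tool_rot: [-0.0, 0.804, 0.595, -0.0]
ft_force: [-0.1, -1.3, -0.9]
gripper_width: 0.0951
grasp_force: 0.0
```

Call:
carry_out --pt "1 0 0 0 8" --pt "1 0 0 0 8" --pt "1 0 0 0 8" --pt "1 0 0 0 8" --pt "1 0 0 0 8"

```text
clock: 2.6
tool_pos: [0.557, 0.2855, 0.2143]
tool_rot: [-0.0, 0.959, 0.284, -0.0]
ft_force: [1.3, 0.0, 0.3]
gripper_width: 0.0951
grasp_force: 0.0
```

Call:
carry_out --pt "1 0 0 0 8" --pt "1 0 0 0 8" --pt "1 0 0 0 8" --pt "1 0 0 0 8" --pt "1 0 0 0 8"

```text
clock: 3.1
tool_pos: [0.5569, 0.2856, 0.2143]
tool_rot: [0.0, 0.998, -0.061, -0.0]
ft_force: [-0.8, 0.2, -0.4]
gripper_width: 0.0951
grasp_force: 0.0
```

Works exactly as planned. Wrist look at the fork.

Run:
```python
from h import *
s=observe();W=cam("wrist",s);im=snapshot("wrist")
cv2.imwrite("pics/w1.png",im[:,:,::-1])
m,c,st=hsv(im,(3,140,60),(16,255,255))
r=cv2.minAreaRect(cv2.findNonZero(m));print(c,st,r)
P=[onz(W,p,.055) for p in cv2.boxPoints(r)];print(np.round(P,4),np.mean(P,0),onz(W,c,.055))
print([np.linalg.norm(P[i]-P[i-1]) for i in range(4)],[np.degrees(np.arctan2(*(P[i]-P[i-1])[1::-1])) for i in range(4)])
```

```text
[310.44322344 222.26007326] [299 183  22  77 273] ((309.52032470703125, 220.9778594970703), (76.52648162841797, 19.152877807617188), 87.56334686279297)
[[0.5929 0.2991 0.055 ]
 [0.5915 0.2824 0.055 ]
 [0.5212 0.2879 0.055 ]
 [0.5226 0.3056 0.055 ]] [0.55704462 0.29374347 0.055     ] [0.55675242 0.2929823  0.055     ]
[np.float64(0.070579986873148), np.float64(0.016756989762541738), np.float64(0.07053061649822308), np.float64(0.017720566510154266)] [np.float64(-5.328560985844381), np.float64(-94.54684240051782), np.float64(175.45363885818173), np.float64(85.59154705987955)]
```

View pics/w1.png

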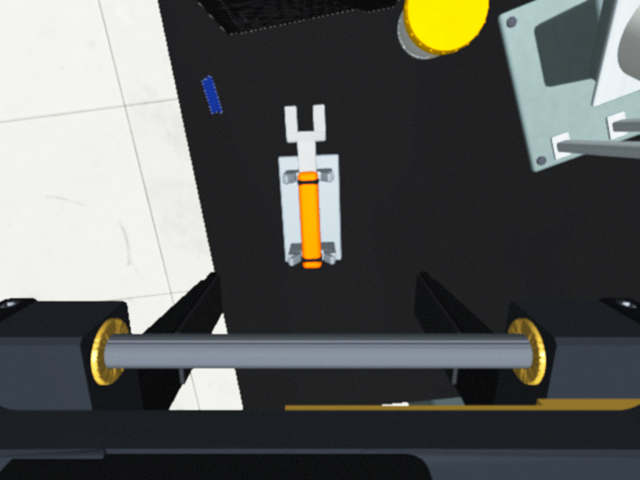

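The wrist view shows the prong ends at (291,105) and (319,105), the handle from row 171 to 268 about column 310, and the cradle plate around it. The fork's yaw is about -5°.

Run:
```python
from h import *
s=observe();W=cam("wrist",s);im=cv2.imread("pics/w1.png")[:,:,::-1]
h=cv2.cvtColor(im,cv2.COLOR_RGB2HSV)
m=((h[...,1]>110)&(h[...,0]<18)&(h[...,2]>60)); m[:, :280]=0;m[:,345:]=0;m[:160]=0;m[290:]=0
ys,xs=np.nonzero(m);print(ys.min(),ys.max())
P=np.array([onz(W,(x,y),.055) for x,y in zip(xs,ys)])
b=im[:,:,2]
for r in (108,115,122): 
    x=np.nonzero(im[r,270:340].min(1)>120)[0]+270;print(r,x.min(),x.max())
hx=[]
for r in (185,200,215,230,245,255):
    x=np.nonzero(m[r])[0];hx.append(((x.min()+x.max())/2,r));print(r,x.min(),x.max())
t=onz(W,(305,105),.049);f=onz(W,(hx[0][0],171.5),.055);e=onz(W,(312.5,268),.055)
L=[onz(W,p,.055) for p in hx];v=L[0]-L[-1]
print(t,f,e,(f+e)/2,np.linalg.norm(f-e),np.degrees(np.arctan2(v[1],v[0])),np.degrees(np.arctan2(*(t-e)[1::-1])))
print(np.round(L,4))
```

```text
171 268
108 284 324
115 285 324
122 285 324
185 299 317
200 299 318
215 300 319
230 301 319
245 301 320
255 302 321
[0.65663499 0.2841143  0.049     ] [0.60186564 0.28897072 0.055     ] [0.51328019 0.29697647 0.055     ] [0.55757291 0.29297359 0.055     ] 0.08894645903537883 -4.996757698326908 -5.12699965974393
[[0.5903 0.2906 0.055 ]
 [0.5771 0.2919 0.055 ]
 [0.5635 0.2929 0.055 ]
 [0.5498 0.2943 0.055 ]
 [0.5357 0.2958 0.055 ]
 [0.526  0.2962 0.055 ]]
```

Call:
carry_out --pt "1 0 0 0 -1.9" --pt "1 1.2 -0.74 3 0" --pt "1 0 0 5 0" --pt "1 0 0 5 0" --pt "1 0 0 2.8 0"

```text
clock: 3.65
tool_pos: [0.5681, 0.2914, 0.0527]
tool_rot: [0.001, 0.999, -0.04, -0.002]
ft_force: [0.5, 0.1, -0.5]
gripper_width: 0.0949
grasp_force: 0.0
```

Run:
```python
from h import *
s=observe();W=cam("wrist",s);im=snapshot("wrist");print(s["tool_pos"],s["ft_force"])
cv2.imwrite("pics/w2.png",im[:,:,::-1])
m,c,st=hsv(im,(3,110,60),(18,255,255))
print(st)
for r in np.linspace(st[1]+10,st[1]+st[3]-10,6).astype(int):
    x=np.nonzero(m[r])[0];L=onz(W,((x.min()+x.max())/2,r),.055);print(r,x.min(),x.max(),L)
R0=R.from_quat(np.r_[s["tool_rot"][1:],s["tool_rot"][0]]).as_matrix();print(R0[:,0],proj(W,s["tool_pos"]))
```

```text
[0.56810197 0.29135459 0.05273898] [ 0.52289645  0.09510392 -0.54381902]
[298 250  37  85 888]
260 298 334 [0.58652552 0.29145371 0.055     ]
273 299 334 [0.57998744 0.29174596 0.055     ]
286 299 333 [0.57335583 0.2925237  0.055     ]
299 299 333 [0.56656924 0.29307508 0.055     ]
312 299 333 [0.55964261 0.29363785 0.055     ]
325 299 333 [0.55257156 0.29421234 0.055     ]
[ 0.99683457 -0.07940422 -0.00397511] [[319.25568029 293.91274288]]
```

Call:
carry_out --pt "1 0 -0.08 1 0" --pt "1 0 0 1 0" --pt "1 0 0 0.7 0" --pt "1 0 0 0.3 0" --pt "1 0 0 0 0"

```text
clock: 4.2
tool_pos: [0.5699, 0.2929, 0.027]
tool_rot: [-0.0, 0.999, -0.041, 0.0]
ft_force: [-1.4, 0.2, -0.7]
gripper_width: 0.0954
grasp_force: 0.0
```

Run:
```python
from h import *
s=observe();W=cam("wrist",s);im=snapshot("wrist");print(s["tool_pos"],s["tool_rot"],s["ft_force"])
cv2.imwrite("pics/w3.png",im[:,:,::-1])
```

```text
[0.56990894 0.29285964 0.02701541] [-1.57763617e-04  9.99152493e-01 -4.11604381e-02  2.97373084e-04] [-1.37169218  0.24649945 -0.66883151]
```

View pics/w3.png

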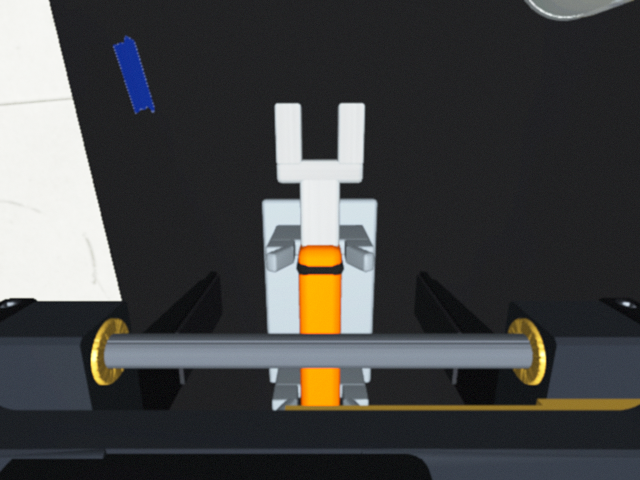

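The fork is centred between the fingers: prong ends sit at (288,103) and (351,103), and the handle is on column 320. Next I grip it.

Call:
carry_out --pt "0.15 0 0 0 0" --pt "0.15 0 0 0 0" --pt "0.15 0 0 0 0" --pt "0.15 0 0 0 0" --pt "0 0 0 0 0" --grip_force 60

```text
clock: 4.75
tool_pos: [0.5697, 0.2928, 0.0267]
tool_rot: [-0.0, 0.999, -0.041, 0.0]
ft_force: [-0.9, -0.4, -0.3]
gripper_width: 0.0604
grasp_force: 0.0
```

Call:
carry_out --pt "0 0 0 0 0" --pt "0 0 0 0 0" --pt "0 0 0 0 0" --pt "0 0 0 0 0" --pt "0 0 0 0 0"

```text
clock: 5.25
tool_pos: [0.5697, 0.2928, 0.0266]
tool_rot: [-0.0, 0.999, -0.041, -0.0]
ft_force: [0.8, -0.1, 0.3]
gripper_width: 0.0203
grasp_force: 0.0
```

Call:
carry_out --pt "0 0 0 0 0" --pt "0 0 0 0 0" --pt "0 0 0 0 0" --pt "0 0 0 0 0" --pt "0 0 0 -0.5 0"

```text
clock: 5.75
tool_pos: [0.5694, 0.2927, 0.0312]
tool_rot: [0.0, 0.999, -0.041, -0.001]
ft_force: [-0.1, -0.5, -1.1]
gripper_width: 0.0175
grasp_force: 60.0
```

Call:
carry_out --pt "0 0 0 -1 0" --pt "0 0 0 -2 0" --pt "0 0 0 -3 0" --pt "0 0 0 -4 0" --pt "0 0 0 -4.5 0"

```text
clock: 6.25
tool_pos: [0.5692, 0.2926, 0.1782]
tool_rot: [0.0, 0.999, -0.041, -0.001]
ft_force: [0.4, 0.6, -0.4]
gripper_width: 0.0173
grasp_force: 60.0
```

Run:
```python
from h import *
s=observe();print(s["tool_pos"],s["tool_rot"],s["ft_force"],s["gripper_width"],s["grasp_force"])
a=snapshot("scene");b=snapshot("side");w=snapshot("wrist")
for n,i in(("sc2",a),("si2",b),("w4",w)):cv2.imwrite(f"pics/{n}.png",i[:,:,::-1])
S=cam("scene");D=cam("side");W=cam("wrist",s)
# wrist: prong ends & stand
for r in (96,100,104,110,120):
    x=np.nonzero(w[r,260:380].min(1)>120)[0]+260;print(r,len(x),x.min() if len(x) else 0,x.max() if len(x) else 0)
x0,y0=290,160
cv2.imwrite("pics/combo.png",np.vstack([cv2.resize(np.ascontiguousarray(a[150:270,250:410,::-1]),(400,300),interpolation=cv2.INTER_CUBIC),cv2.resize(np.ascontiguousarray(b[220:340,220:380,::-1]),(400,300),interpolation=cv2.INTER_CUBIC)]))
```

```text
[0.56920736 0.29258335 0.1782312 ] [ 1.90940454e-04  9.99146694e-01 -4.12985450e-02 -5.26102285e-04] [ 0.38726727  0.63369206 -0.42965886] 0.017324051184723608 59.997695088386536
96 0 0 0
100 0 0 0
104 52 273 362
110 52 273 362
120 53 273 362
```

View pics/combo.png

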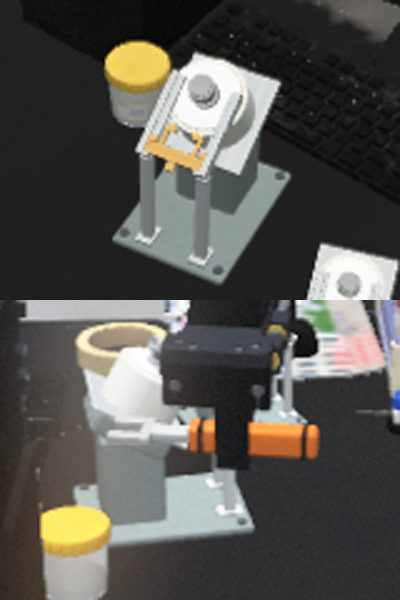

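The fork is lifted level in the side view. In the scene crop, the clip is seated between the rails on the large stand. I move in front of the stand to look from close by.

Call:
carry_out --pt "0 -3.5 0 0 0" --pt "0 -3.4 1.5 0 0" --pt "0 0 3.5 0 0" --pt "0 0 4 0 0" --pt "0 0 4 0 0"

```text
clock: 6.9
tool_pos: [0.4891, 0.1678, 0.1758]
tool_rot: [0.0, 0.999, -0.041, -0.001]
ft_force: [1.5, -0.0, -1.7]
gripper_width: 0.0174
grasp_force: 60.0
```

Call:
carry_out --pt "0 0 4 0 0" --pt "0 0 4 0 0" --pt "0 0 4 0 0" --pt "0 0 3.5 0 0" --pt "0 0 2.5 0 0"

```text
clock: 7.4
tool_pos: [0.4744, -0.0123, 0.1759]
tool_rot: [-0.0, 0.999, -0.042, -0.001]
ft_force: [0.5, -0.1, -1.4]
gripper_width: 0.0174
grasp_force: 60.0
```

Call:
carry_out --pt "0 0 0 0 -6" --pt "0 0 0 0.7 -6" --pt "0 0 0 1 -6" --pt "0 0 0 1 0" --pt "0 0 0 0 0"

```text
clock: 7.9
tool_pos: [0.4744, -0.0103, 0.148]
tool_rot: [-0.0, 0.993, 0.114, -0.002]
ft_force: [-0.2, 0.4, -1.5]
gripper_width: 0.0179
grasp_force: 60.0
```

Run:
```python
from h import *
s=observe();print(s["tool_pos"],s["tool_rot"],s["ft_force"],s["gripper_width"],s["grasp_force"])
a=snapshot("scene");b=snapshot("side");w=snapshot("wrist")
for n,i in(("sc3",a),("si3",b),("w5",w)):cv2.imwrite(f"pics/{n}.png",i[:,:,::-1])
np.save("s5.npy",np.r_[s["tool_pos"],s["tool_rot"]])
```

```text
[ 0.47443981 -0.01030124  0.14803892] [-4.96372106e-04  9.93479556e-01  1.13999065e-01 -1.52890190e-03] [-0.2022256   0.39362612 -1.51272064] 0.017852871634480485 59.99749302864075
```

View pics/w5.png

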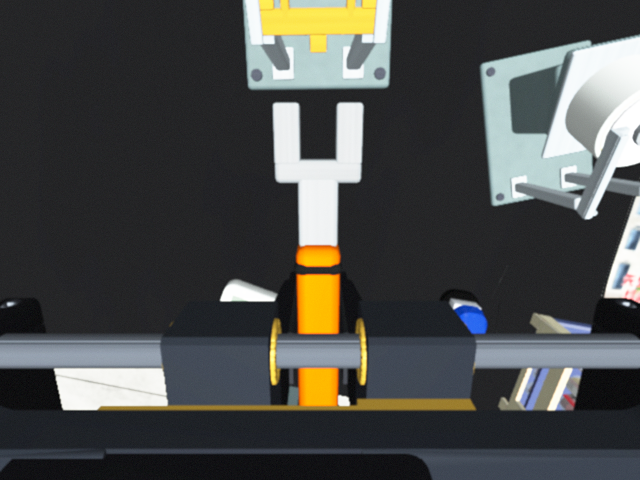

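The wrist view shows the prong ends at (286,103) and (350,103), the clip's back edge at row ~35 between columns 260 and 377, and its tab at (318,45). The foot's front holes are at (257,75) and (380,73).

Run:
```python
from h import *
v=np.load("s5.npy");s={"tool_pos":v[:3],"tool_rot":v[3:]};W=cam("wrist",s)
yaw=2*np.degrees(np.arctan2(v[5],v[4]));print("yaw",yaw)
def sub(row,lo,hi,t=100):  # subpixel edges of bright run
    g=row.astype(float);k=np.nonzero((g[lo:hi-1]<t)!=(g[lo+1:hi]<t))[0]+lo
    return [round(i+(t-g[i])/(g[i+1]-g[i]),2) for i in k]
w3=cv2.imread("pics/w3.png");w5=cv2.imread("pics/w5.png")
for n,w in(("w3",w3),("w5",w5)):
    g=w.min(2)
    print(n,[sub(g[r],265,375) for r in(110,130,150)],[sub(g[:,c],92,115) for c in(288,350)], sub(g[170],265,375))
rgb=w5[:,:,::-1]
m,c,st=hsv(rgb,(18,120,120),(32,255,255),(230,0,410,60));print(c,st)
for r in(12,16,20,24,28,32,36,40,44,48,52):
    x=np.nonzero(m[r])[0];print(r,(x.min(),x.max(),len(x)) if len(x) else None)
for c in (270,285,300,318,335,350,365): 
    y=np.nonzero(m[:,c])[0];print(c,y.min(),y.max())
H=[onz(W,p,.006) for p in((257,75),(381,73))];d=H[0]-H[1];print(H,np.linalg.norm(d),np.degrees(np.arctan2(d[1],d[0]))-90)
```

```text
yaw 13.091809096276718
w3 [[np.float64(273.93), np.float64(300.96), np.float64(337.51), np.float64(364.7)], [np.float64(274.42), np.float64(301.33), np.float64(337.32), np.float64(364.29)], [np.float64(275.14), np.float64(301.65), np.float64(337.14), np.float64(363.61)]] [[np.float64(102.34)], [np.float64(102.18)]] [np.float64(276.15), np.float64(362.62)]
w5 [[np.float64(272.09), np.float64(299.53), np.float64(335.8), np.float64(363.41)], [np.float64(272.47), np.float64(299.81), np.float64(335.54), np.float64(362.73)], [np.float64(273.16), np.float64(300.05), np.float64(335.3), np.float64(362.02)]] [[np.float64(101.51)], [np.float64(101.47)]] [np.float64(274.14), np.float64(361.32)]
[317.13216958  20.64311444] [ 259    0  117   52 3609]
12 (np.int64(261), np.int64(374), 114)
16 (np.int64(261), np.int64(374), 114)
20 (np.int64(262), np.int64(373), 112)
24 (np.int64(262), np.int64(373), 112)
28 (np.int64(262), np.int64(373), 112)
32 (np.int64(263), np.int64(372), 110)
36 (np.int64(310), np.int64(325), 16)
40 (np.int64(310), np.int64(325), 16)
44 (np.int64(310), np.int64(325), 16)
48 (np.int64(311), np.int64(325), 15)
52 None
270 0 34
285 0 34
300 8 34
318 8 51
335 8 33
350 0 33
365 0 32
[array([0.57969982, 0.06296063, 0.006     ]), array([ 0.60264059, -0.02956444,  0.006     ])] 0.09532663736564868 13.92516485103691
```

Run:
```python
from h import *
v=np.load("s5.npy");s={"tool_pos":v[:3],"tool_rot":v[3:]};W=cam("wrist",s)
S=cam("scene");D=cam("side")
y=np.radians(13.9);ex=np.array([np.cos(y),np.sin(y),0]);xg=np.cos(np.pi/6)*ex+[0,0,.5];zg=-.5*ex+[0,0,np.cos(np.pi/6)]
E_=onz(W,(317.7,34.6),.1215);T=onz(W,(318,51.8),.1174)
b1=E_-.002*zg+.020*xg; b2=T-.002*zg+.028*xg
print("edge",E_,"tab",T,"bore est",b1,b2)
bore=(b1+b2)/2;G=bore+.0445*xg;print("bore",bore,"groove",G)
tip=np.array([onz(W,(317.67,101.5),v[2]+.0188+.004)]);print("tip top edge",tip)
# check in scene/side
yl=np.array([-np.sin(y),np.cos(y),0])
pts=[bore-.028*xg+.002*zg,bore-.02*xg+.002*zg+.0208*yl,bore-.02*xg+.002*zg-.0208*yl,G+.016*zg]
print(proj(S,pts).round(1));print(proj(D,pts).round(1))
m,c,st=hsv(cv2.imread("pics/scene.png")[:,:,::-1],(14,80,80),(26,255,255),(290,190,350,230));print(c,st)
p=cv2.findNonZero(m)[:,0];print(p[p[:,1].argmax()],p[p[:,0].argmin()],p[p[:,0].argmax()],p[p[:,1].argmin()])
a=cv2.imread("pics/scene.png")[165:235,290:370];b=cv2.imread("pics/side.png")[225:295,255:335]
for im,C,o in((a,S,(290,165)),(b,D,(255,225))):
    pass
k=lambda im:cv2.resize(im,None,fx=6,fy=6,interpolation=cv2.INTER_CUBIC)
A=k(a);B=k(b)
for im,C,o in((A,S,(290,165)),(B,D,(255,225))):
    for q in proj(C,pts): cv2.circle(im,tuple(int(t) for t in ((q-o+.5)*6)),3,(255,0,255),1)
cv2.imwrite("pics/chk.png",cv2.resize(np.hstack([A,B]),(800,350)))
```

```text
edge [0.59207119 0.0177352  0.1215    ] tab [0.58565037 0.01610001 0.1174    ] bore est [0.60985521 0.0221363  0.12976795] [0.61015971 0.02216546 0.12966795]
bore [0.61000746 0.02215088 0.12971795] groove [0.64741706 0.03140882 0.15196795]
tip top edge [[0.55947602 0.01011098 0.17083892]]
[[315.8 218.2]
 [308.5 211.3]
 [326.4 218.1]
 [328.6 184.4]]
[[314.1 255.2]
 [312.8 257.7]
 [309.3 250.1]
 [288.5 237. ]]
[319.6010101  210.05050505] [308 200  24  19 198]
[318 218] [308 207] [331 211] [317 200]
```

View pics/chk.png

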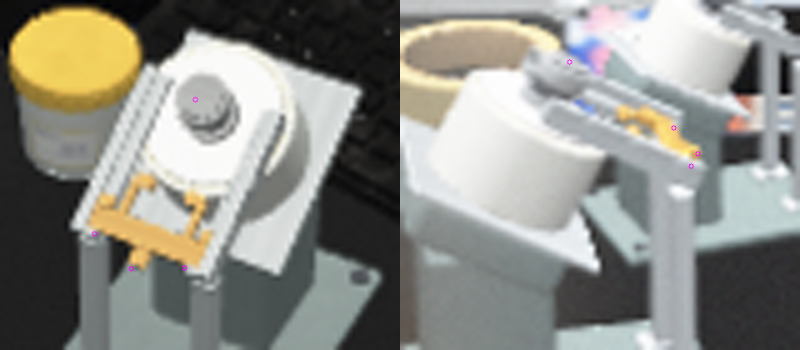

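The overlay puts my projected clip points within about 1 px of the tab end in the side view, and 2–3 px low-left in the scene view. The spindle head is off by 1.5–4 px. The fork-to-clip relation therefore has to come from the wrist view, so I cross-check height with apparent widths.

Run:
```python
from h import *
v=np.load("s5.npy");s={"tool_pos":v[:3],"tool_rot":v[3:]};W=cam("wrist",s);K,Rm,p=W
w5=cv2.imread("pics/w5.png");g=w5[:,:,0].astype(float) # blue: low on brass
def at(u,vv,depth):
    d=Rm@np.array([(u-K[0,2])/K[0,0],-(vv-K[1,2])/K[1,1],-1.]);return p+d*depth
for r in (110,130,150):
    pass
for r,wd in((110,91.32),(130,90.26),(150,88.86),(170,87.18)): print("fork",at(317.7,r,K[0,0]*.034/wd))
print("cam",p)
for r in(14,20,26,30,33):
    row=g[r];print(r,row[254:268].astype(int),row[368:382].astype(int))
print("tab",[g[r,305:332].astype(int).tolist() for r in (40,46)])
for wd in (108.5,109.5,110.5): print("clip",at(317.7,34.5,K[0,0]*.056/wd))
S=cam("scene");D=cam("side")
# triangulate tab end and spindle head end from scene+side
px=lambda u,v,o:((u/5)+o[0]-.5,(v/5)+o[1]-.5)
print("tab",tri([(S,px(138,268,(290,165))),(D,px(693,150-0,(255-80,225)))]))
print("head",tri([(S,px(202,92,(290,165))),(D,px(545,60,(255-80,225)))]))
cv2.imwrite("pics/z.png",cv2.resize(np.ascontiguousarray(w5[0:110,230:410]),None,fx=4.4,fy=4.4,interpolation=cv2.INTER_CUBIC))
```

```text
fork [0.55659312 0.00943062 0.17056811]
fork [0.54962075 0.00781137 0.17087037]
fork [0.54245889 0.00614888 0.17061758]
fork [0.53502399 0.00442366 0.16988209]
cam [0.54869457 0.00739436 0.31812603]
14 [252 252 252 252 251 238 174 101  83  82  83  86  82  82] [ 81  85  82  83  85  82  99 169 234 250 251 251 251 251]
20 [252 252 252 252 252 248 218 142  88  75  75  80  77  81] [ 80  80  77  81  73  84 130 210 247 251 251 251 251 252]
26 [252 252 252 252 252 252 245 194 110  78  79  80  81  79] [ 81  81  82  79  81 102 175 236 249 251 251 251 251 252]
30 [252 252 252 252 252 252 249 225 148  88  75  80  82  84] [ 78  82  79  78  77 124 202 245 251 251 251 251 251 252]
33 [251 252 252 252 253 252 251 239 175  99  77  78  79  75] [132 130 128 130 127 146 215 247 251 251 251 251 251 252]
tab [[205, 207, 207, 203, 164, 107, 78, 83, 81, 86, 86, 87, 83, 83, 86, 85, 85, 86, 85, 83, 92, 146, 197, 210, 212, 213, 211], [204, 208, 206, 204, 178, 123, 85, 80, 82, 80, 82, 80, 80, 82, 85, 82, 78, 84, 81, 80, 91, 147, 194, 211, 212, 212, 213]]
clip [0.59618768 0.01871627 0.10304542]
clip [0.59575396 0.01861288 0.10500963]
clip [0.59532808 0.01851135 0.10693828]
tab [0.58755506 0.01402364 0.11801132]
head [0.64813841 0.03110828 0.1658308 ]
```

View pics/z.png

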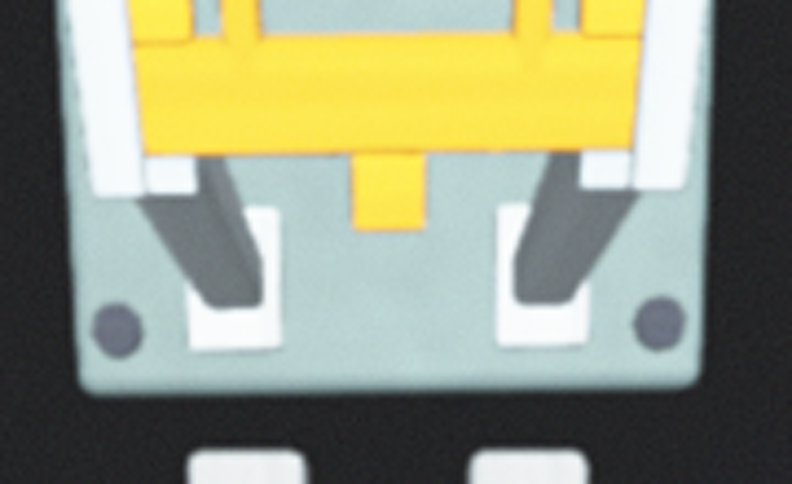

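The zoomed view shows stops at columns 274.8 and 361.8 and the tab between 309.4 and 325.9. Both give about 182 mm depth, which agrees with the stated heights. The fork's measured height also agrees, so I descend and then come up behind the clip.

Call:
carry_out --pt "0 0 0 0 -0.8" --pt "0 0 0.15 1.5 0" --pt "0 0 0 2 0" --pt "0 0 0 1.5 0" --pt "0 0 0 0.8 0"

```text
clock: 8.55
tool_pos: [0.4756, -0.0119, 0.0909]
tool_rot: [-0.0, 0.992, 0.122, -0.0]
ft_force: [-0.6, -0.4, -1.1]
gripper_width: 0.0178
grasp_force: 60.0
```

Call:
carry_out --pt "0 0.6 0 0 0" --pt "0 0.7 0 0 0" --pt "0 0.6 0 0 0" --pt "0 0.2 0 0 0" --pt "0 0 0 0 0"

```text
clock: 9.05
tool_pos: [0.4966, -0.0067, 0.0919]
tool_rot: [0.0, 0.992, 0.123, 0.0]
ft_force: [0.0, -0.7, -1.4]
gripper_width: 0.0178
grasp_force: 60.0
```

Run:
```python
from h import *
s=observe();print(s["tool_pos"],s["tool_rot"],s["ft_force"],s["gripper_width"],s["grasp_force"])
w=snapshot("wrist");b=snapshot("side")
cv2.imwrite("pics/w6.png",w[:,:,::-1]);cv2.imwrite("pics/si6.png",b[:,:,::-1])
np.save("s6.npy",np.r_[s["tool_pos"],s["tool_rot"]])
z=cv2.resize(np.ascontiguousarray(w[0:140,230:410,::-1]),None,fx=3,fy=3,interpolation=cv2.INTER_CUBIC)
y=cv2.resize(np.ascontiguousarray(b[215:315,240:380,::-1]),None,fx=3.8,fy=3.8,interpolation=cv2.INTER_CUBIC)[:,:250+280]
h=max(z.shape[0],y.shape[0]);im=np.zeros((h,z.shape[1]+y.shape[1],3),np.uint8);im[:z.shape[0],:z.shape[1]]=z;im[:y.shape[0],z.shape[1]:]=y
im=cv2.resize(im,(800,int(h*800/im.shape[1])));cv2.imwrite("pics/z2.png",im);print(im.shape)
```

```text
[ 0.49657626 -0.00669478  0.09192168] [5.62493660e-05 9.92455445e-01 1.22605260e-01 3.68710120e-04] [ 0.01503115 -0.74677293 -1.37713422] 0.01780280220456195 59.997761249542236
(314, 800, 3)
```

View pics/z2.png

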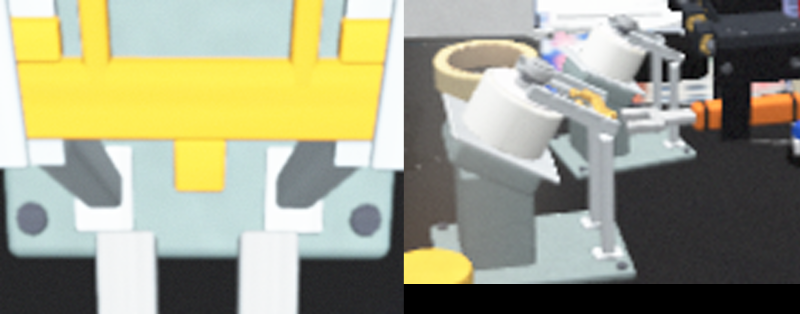

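The zoom shows the prongs straddling the tab, with their centre at 197.5 and the tab at 199.5. The side view shows a level fork at clip height. I check its height more finely after a settle.

Call:
carry_out --pt "0 0 0 0 0" --pt "0 0 0 0 0" --pt "0 0 0 0 0" --pt "0 0 0 0 0" --pt "0 0 0 0 0"

```text
clock: 9.65
tool_pos: [0.4961, -0.0068, 0.0916]
tool_rot: [-0.0, 0.992, 0.122, 0.0]
ft_force: [0.4, 0.5, -1.2]
gripper_width: 0.0175
grasp_force: 60.0
```

```bash
cat >> h.py <<'E'
def sub(g,lo,hi,t):
    g=g.astype(float);k=np.nonzero((g[lo:hi-1]<t)!=(g[lo+1:hi]<t))[0]+lo
    return [float(round(i+(t-g[i])/(g[i+1]-g[i]),2)) for i in k]
def at(C,u,v,depth):
    K,Rm,p=C;return p+Rm@np.array([(u-K[0,2])/K[0,0],-(v-K[1,2])/K[1,1],-1.])*depth
E
python3 - <<'E'
from h import *
s=observe();print(s["tool_pos"],s["tool_rot"],s["ft_force"])
W=cam("wrist",s);K=W[0]
w=snapshot("wrist");cv2.imwrite("pics/w7.png",w[:,:,::-1]);g=w.min(2)
for r in(112,122,132,150):
    e=sub(g[r],262,375,160);print(r,e, at(W,(e[0]+e[-1])/2,r,K[0,0]*.034/(e[-1]-e[0])))
print([sub(g[:,c],85,120,150) for c in (288,350)])
B=w[:,:,2]
for r in(68,72,76,80): e=sub(B[r],300,335,145);print("tab",r,e,at(W,np.mean(e),r,K[0,0]*.008/(e[-1]-e[0])) if len(e)==2 else "")
print("backedge",[sub(B[:,c],50,80,110) for c in (285,298,318,340,352)],"tabend",[sub(B[:,c],75,95,145) for c in(315,318,321)])
E
```

```text
[ 0.49612401 -0.00684104  0.09164718] [-3.44966034e-05  9.92477324e-01  1.22428583e-01  3.75895379e-05] [ 0.38884599  0.52397667 -1.20806561]
112 [272.25, 298.94, 336.3, 363.41] [0.57719672 0.01407302 0.11436999]
122 [272.83, 298.9, 336.41, 362.27] [0.57376468 0.01332333 0.11254756]
132 [273.38, 299.12, 336.28, 362.08] [0.57023346 0.01236939 0.11232546]
150 [273.74, 299.34, 336.08, 361.37] [0.56369687 0.01080412 0.11236473]
[[], []]
tab 68 [307.17, 329.5] [0.59167435 0.01750997 0.11597764]
tab 72 [307.18, 329.4] [0.59043377 0.01721519 0.11563981]
tab 76 [307.33, 329.37] [0.58925252 0.0168955  0.11483282]
tab 80 [307.32, 329.35] [0.58790226 0.01656323 0.11515423]
backedge [[59.32], [59.34], [], [59.51], [59.56]] tabend [[83.2], [83.25], [83.24]]
```

Run:
```python
from h import *
s=observe();W=cam("wrist",s);g=cv2.imread("pics/w7.png").min(2)
print([[int(x) for x in g[95:116,c]] for c in (285,350)])
y=np.radians(13.9);ex=np.array([np.cos(y),np.sin(y),0]);xg=.8660254*ex+[0,0,.5];zg=-.5*ex+[0,0,.8660254];yl=np.array([-np.sin(y),np.cos(y),0])
P=onz(W,(318.3,59.45),.1215)-.002*zg; P2=onz(W,(318.3,83.2),.1174)-.002*zg+.008*xg
print("P",P,P2)
for r in(101,102,103,104):
  for zt in(.1139,.1145):
    t=onz(W,(317.7,r),zt);d=t-(P+P2)/2;print(r,zt,t,"xg,yl,zg mm",np.round([d@xg*1e3,d@yl*1e3,d@zg*1e3],2))
```

```text
[[250, 250, 250, 250, 250, 248, 236, 213, 226, 240, 243, 242, 243, 243, 243, 243, 243, 243, 243, 243, 243], [252, 252, 252, 253, 253, 252, 249, 234, 229, 240, 242, 242, 242, 243, 243, 242, 242, 243, 243, 242, 243]]
P [0.59441389 0.01827079 0.11976795] [0.59427095 0.01820705 0.11966795]
101 0.1139 [0.58096359 0.01512009 0.1139    ] xg,yl,zg mm [-14.8    0.19   1.83]
101 0.1145 [0.58091725 0.01510846 0.1145    ] xg,yl,zg mm [-14.55   0.19   2.37]
102 0.1139 [0.58062393 0.0150351  0.1139    ] xg,yl,zg mm [-15.11   0.19   2.  ]
102 0.1145 [0.58057897 0.01502381 0.1145    ] xg,yl,zg mm [-14.85   0.19   2.55]
103 0.1139 [0.58028382 0.01494999 0.1139    ] xg,yl,zg mm [-15.41   0.18   2.18]
103 0.1145 [0.58024024 0.01493904 0.1145    ] xg,yl,zg mm [-15.15   0.18   2.72]
104 0.1139 [0.57994325 0.01486476 0.1139    ] xg,yl,zg mm [-15.72   0.18   2.36]
104 0.1145 [0.57990105 0.01485416 0.1145    ] xg,yl,zg mm [-15.45   0.18   2.9 ]
```

Call:
carry_out --pt "0 0 0 0.25 0" --pt "0 0 0 0 0" --pt "0 0.5 0 -0.29 0" --pt "0 0.5 0 -0.29 0" --pt "0 0 0 0 0"

```text
clock: 10.2
tool_pos: [0.5069, -0.0043, 0.0954]
tool_rot: [0.0, 0.992, 0.123, 0.001]
ft_force: [-0.7, 0.4, -0.8]
gripper_width: 0.0175
grasp_force: 60.0
```

Run:
```python
from h import *
s=observe();print(s["tool_pos"],s["tool_rot"],s["ft_force"])
w=snapshot("wrist");b=snapshot("side");cv2.imwrite("pics/w8.png",w[:,:,::-1]);cv2.imwrite("pics/si8.png",b[:,:,::-1])
z=cv2.resize(np.ascontiguousarray(w[0:140,230:410,::-1]),None,fx=2.2,fy=2.2,interpolation=cv2.INTER_CUBIC)
y=cv2.resize(np.ascontiguousarray(b[230:290,260:360,::-1]),None,fx=4,fy=4,interpolation=cv2.INTER_CUBIC)
im=np.zeros((308,796,3),np.uint8);im[:z.shape[0],:396]=z;im[:240,396:796]=y;cv2.imwrite("pics/z3.png",im)
```

```text
[ 0.50693272 -0.00427826  0.0954379 ] [1.50079736e-04 9.92457160e-01 1.22589490e-01 7.62033959e-04] [-0.68257915  0.44728074 -0.84722516]
```

View pics/z3.png

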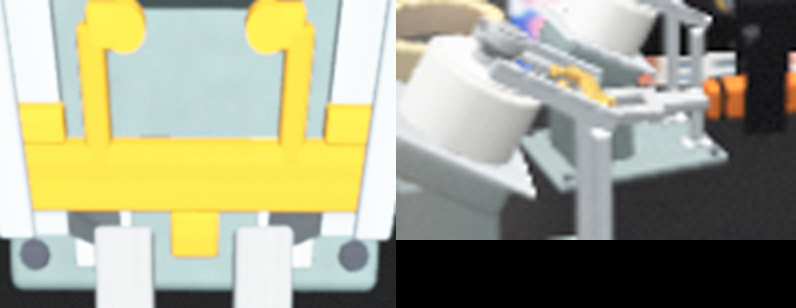

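The prongs straddle the tab just behind the clip, aligned (prong ends at row ~104, clip back at row ~95). I have now viewed one picture more than the limit of 10, so from here I use only numeric measurements.

Call:
carry_out --pt "0 0.2 0 -0.08 0" --pt "0 0.2 0 -0.11 0" --pt "0 0.2 0 -0.12 0" --pt "0 0.2 0 -0.12 0" --pt "0 0.2 0 -0.12 0"

```text
clock: 10.8
tool_pos: [0.5157, -0.0019, 0.1005]
tool_rot: [-0.0, 0.992, 0.122, -0.0]
ft_force: [0.6, 0.7, -1.3]
gripper_width: 0.0179
grasp_force: 60.0
```

```bash
cat > chk.py <<'E'
from h import *
import sys
s=observe();print(s["clock"],s["tool_pos"],s["tool_rot"],s["ft_force"],s["ft_torque"])
W=cam("wrist",s);K=W[0];w=snapshot("wrist");cv2.imwrite(f"pics/{sys.argv[1]}.png",w[:,:,::-1])
h=cv2.cvtColor(w,cv2.COLOR_RGB2HSV);m=(h[...,0]>17)&(h[...,0]<33)&(h[...,1]>110)&(h[...,2]>110);m[260:]=0;m[:,:230]=0;m[:,410:]=0
print("brass bottom row by col",{c:(int(np.nonzero(m[:,c])[0].max()) if m[:,c].any() else None) for c in(280,286,292,300,318,338,345,351,357)})
g=w.min(2)
for r in(115,125,140): 
    e=sub(g[r],258,380,160);print(r,e)
E
python3 chk.py w9
```

```text
10.8 [ 0.51568185 -0.00192545  0.10051142] [-4.37483631e-05  9.92475229e-01  1.22445568e-01 -1.82369879e-05] [ 0.57418488  0.71278002 -1.26811651] [-0.03112091  0.19716149  0.02727445]
brass bottom row by col {280: 104, 286: 104, 292: 104, 300: 259, 318: 259, 338: 104, 345: 104, 351: 104, 357: 104}
115 [265.23, 272.44, 298.98, 299.12, 307.83, 329.31, 335.14, 336.29, 362.61, 372.09]
125 [263.71, 265.14, 335.2, 336.2, 362.61, 365.93, 370.71, 373.27]
140 [299.82, 300.16, 334.81, 336.06]
```

```bash
cat >> chk.py <<'E'
y=np.radians(13.9);ex=np.array([np.cos(y),np.sin(y),0]);xg=.8660254*ex+[0,0,.5];zg=-.5*ex+[0,0,.8660254]
mm=m.copy();mm[170:]=0;r=np.nonzero(mm[:,318])[0].max()+.6
# tab end: ray meets the plane of the clip's upper face
P=np.array([.59434,.01824,.1197]);t0=P-.008*xg+.002*zg
p,d=ray(W,(318.3,r));X=p+d*((t0-p)@zg)/(d@zg);print("tab row",r,"clip travel mm",(X-t0)@xg*1e3)
E
sed -i 's/^s=observe.*/s=observe();print(s["clock"],s["tool_pos"],s["ft_force"])/' chk.py
sed -n 1,40p /dev/null; python3 chk.py w10
```

```text
10.85 [ 0.51606225 -0.00188422  0.1007122 ] [-0.55629382 -0.38107009 -1.42122123]
brass bottom row by col {280: 103, 286: 103, 292: 103, 300: 259, 318: 259, 338: 103, 345: 103, 351: 103, 357: 103}
115 [265.14, 272.44, 298.93, 299.38, 307.77, 329.36, 335.0, 336.32, 362.59, 372.01]
125 [263.63, 265.86, 269.36, 272.56, 335.0, 336.18, 362.44, 373.0]
140 [299.79, 300.2, 334.82, 336.04]
tab row 124.6 clip travel mm 7.363171132726625
```

The clip is moving with the fork, 7 mm so far. I continue up the slope.

Call:
carry_out --pt "0 0.35 0 -0.2 0" --pt "0 0.35 0 -0.2 0" --pt "0 0.35 0 -0.2 0" --pt "0 0.35 0 -0.2 0" --pt "0 0.35 0 -0.2 0"

```text
clock: 11.4
tool_pos: [0.5329, 0.0024, 0.1106]
tool_rot: [-0.0, 0.992, 0.122, 0.0]
ft_force: [-0.2, -1.0, -1.1]
gripper_width: 0.0174
grasp_force: 60.0
```

```bash
python3 chk.py w11
```

```text
11.4 [0.53286021 0.00238753 0.11063183] [-0.18689079 -1.03663146 -1.05446566]
brass bottom row by col {280: 104, 286: 104, 292: 104, 300: 259, 318: 259, 338: 104, 345: 104, 351: 104, 357: 104}
115 [264.86, 266.4, 271.89, 272.04, 298.7, 300.2, 307.53, 329.52, 334.56, 336.6, 370.53, 372.5]
125 [265.89, 267.53, 298.73, 300.69, 310.29, 326.5, 334.64, 336.48, 369.58, 371.35]
140 [267.58, 273.27, 299.11, 300.77, 334.3, 336.33, 362.24, 369.59]
tab row 124.6 clip travel mm 27.382686374191003
```

Call:
carry_out --pt "0 0.17 0 -0.1 0" --pt "0 0.17 0 -0.1 0" --pt "0 0.17 0 -0.1 0" --pt "0 0.17 0 -0.1 0" --pt "0 0.17 0 -0.1 0"

```text
clock: 11.95
tool_pos: [0.538, 0.0042, 0.1145]
tool_rot: [-0.0, 0.992, 0.122, -0.004]
ft_force: [-13.5, -5.8, -5.3]
gripper_width: 0.0177
grasp_force: 60.0
```

```bash
python3 chk.py w12
```

```text
11.95 [0.53799659 0.00422976 0.1144917 ] [-13.52084849  -5.80174042  -5.25875101]
brass bottom row by col {280: 105, 286: 105, 292: 105, 300: 259, 318: 259, 338: 106, 345: 106, 351: 106, 357: 106}
115 [266.5, 267.8, 299.64, 301.3, 308.11, 330.39, 335.31, 337.38, 372.22, 374.05]
125 [267.52, 268.79, 299.74, 301.27, 308.94, 329.73, 335.46, 337.26, 370.93, 372.83]
140 [268.94, 269.12, 299.77, 301.44, 335.36, 337.02, 369.51, 371.06]
tab row 125.6 clip travel mm 33.39570679425614
```

Call:
carry_out --pt "0 0.17 0 -0.1 0" --pt "0 0.17 0 -0.1 0" --pt "0 0.17 0 -0.1 0" --pt "0 0.17 0 -0.1 0" --pt "0 0 0 0 0"

```text
clock: 12.5
tool_pos: [0.5481, 0.0061, 0.1195]
tool_rot: [0.0, 0.992, 0.122, 0.001]
ft_force: [1.0, 0.4, -4.5]
gripper_width: 0.0173
grasp_force: 60.0
```

```bash
python3 chk.py w13
```

```text
12.5 [0.5480954  0.00613484 0.11953311] [ 1.02675394  0.35465024 -4.52746483]
brass bottom row by col {280: 108, 286: 108, 292: 108, 300: 259, 318: 259, 338: 108, 345: 108, 351: 108, 357: 108}
115 [264.83, 265.9, 308.77, 329.1, 370.76, 372.37]
125 [265.82, 267.08, 298.8, 300.47, 307.36, 329.87, 334.48, 336.27, 369.43, 371.32]
140 [267.65, 269.13, 299.18, 300.78, 334.36, 336.23, 367.91, 369.5]
tab row 129.6 clip travel mm 43.367671356903884
```

The force has dropped, so the clip has snapped over: travel is 43.4 mm of 44–45. The brass now overlaps the prong ends slightly, which suggests the tip has dipped. I back off, re-measure, and push again at the right height.

Call:
carry_out --pt "0 -0.35 0 0.2 0" --pt "0 -0.35 0 0.2 0" --pt "0 -0.35 0 0.2 0" --pt "0 0 0 0 0" --pt "0 0 0 0 0"

```text
clock: 13.05
tool_pos: [0.5372, 0.0034, 0.1136]
tool_rot: [-0.0, 0.992, 0.122, 0.0]
ft_force: [0.5, -0.3, -1.4]
gripper_width: 0.0171
grasp_force: 60.0
```

```bash
python3 chk.py w14
python3 - <<'E'
from h import *
w=cv2.imread("pics/w14.png");g=w.min(2);b=w[:,:,0]
for c in(282,288,292,344,350,356): print(c,[int(x) for x in g[70:125:1,c]])
for r in(108,116,130,150): print(r,[int(x) for x in g[r,264:306]],[int(x) for x in g[r,330:372]])
E
```

```text
13.05 [0.5372142  0.0033902  0.11356986] [ 0.49364459 -0.25517613 -1.43788953]
brass bottom row by col {280: 71, 286: 71, 292: 71, 300: 259, 318: 259, 338: 71, 345: 71, 351: 71, 357: 71}
115 [264.86, 266.06, 298.79, 300.0, 334.62, 336.48, 370.6, 372.16]
125 [265.84, 267.07, 298.91, 300.24, 334.8, 336.43, 369.41, 371.12]
140 [299.25, 300.71, 334.56, 336.28, 367.83, 369.27]
tab row 94.6 clip travel mm 44.342248139380374
282 [74, 103, 206, 253, 255, 254, 253, 241, 238, 252, 254, 254, 254, 254, 254, 253, 234, 187, 173, 175, 176, 174, 175, 175, 173, 176, 175, 174, 176, 175, 176, 177, 184, 212, 233, 234, 234, 234, 234, 235, 233, 235, 235, 234, 234, 234, 235, 234, 235, 234, 235, 234, 234, 234, 234]
288 [76, 107, 207, 253, 255, 255, 255, 255, 254, 253, 243, 240, 252, 254, 254, 254, 254, 254, 248, 211, 181, 177, 175, 178, 175, 176, 177, 176, 179, 177, 178, 178, 184, 208, 233, 236, 236, 235, 236, 236, 235, 236, 235, 235, 235, 236, 237, 235, 236, 236, 234, 234, 235, 233, 234]
292 [74, 103, 208, 253, 255, 255, 255, 255, 255, 255, 254, 252, 244, 249, 253, 254, 254, 254, 254, 252, 228, 185, 180, 1
[... 1999 characters left out ...]
32, 232, 233, 234, 230, 205, 158, 158, 172, 176, 176, 175, 177] [183, 183, 182, 180, 178, 158, 150, 190, 220, 233, 232, 232, 231, 232, 233, 234, 234, 234, 234, 233, 233, 235, 235, 235, 233, 232, 231, 232, 233, 234, 232, 225, 191, 177, 178, 184, 181, 182, 178, 159, 147, 199]
150 [244, 244, 243, 234, 185, 141, 146, 154, 151, 151, 184, 215, 230, 233, 233, 231, 233, 233, 234, 234, 234, 235, 233, 232, 235, 236, 235, 234, 232, 233, 234, 234, 234, 231, 217, 174, 150, 168, 176, 177, 178, 179] [178, 178, 182, 180, 174, 147, 155, 197, 227, 232, 232, 232, 232, 232, 233, 234, 235, 234, 233, 234, 234, 235, 236, 234, 234, 232, 233, 233, 234, 233, 225, 185, 147, 137, 143, 144, 143, 127, 144, 220, 241, 244]
```

Call:
carry_out --pt "0 0 0 -0.25 0" --pt "0 0.3 0 -0.17 0" --pt "0 0.3 0 -0.17 0" --pt "0 0.3 0 -0.18 0" --pt "0 0.1 0 -0.06 0"

```text
clock: 13.6
tool_pos: [0.5469, 0.006, 0.1218]
tool_rot: [-0.0, 0.992, 0.123, -0.0]
ft_force: [-3.6, -0.3, -2.1]
gripper_width: 0.0176
grasp_force: 60.0
```

```bash
python3 chk.py w15
```

```text
13.6 [0.5468646  0.00599587 0.12175557] [-3.56241464 -0.31750241 -2.08697887]
brass bottom row by col {280: 102, 286: 102, 292: 102, 300: 259, 318: 259, 338: 102, 345: 102, 351: 102, 357: 102}
115 [266.64, 267.24, 309.5, 329.11, 370.44, 372.11]
125 [267.69, 268.25, 298.96, 300.31, 334.5, 336.54, 369.26, 371.06]
140 [268.8, 269.91, 299.48, 300.75, 334.74, 336.29, 367.46, 369.14]
tab row 122.6 clip travel mm 45.014562710776225
```

Call:
carry_out --pt "0 0.1 0 -0.06 0" --pt "0 0.1 0 -0.06 0" --pt "0 0.1 0 -0.06 0" --pt "0 0 0 0 0" --pt "0 0 0 0 0"

```text
clock: 14.15
tool_pos: [0.5473, 0.0064, 0.1225]
tool_rot: [-0.0, 0.992, 0.122, -0.003]
ft_force: [-9.7, -3.4, -5.5]
gripper_width: 0.0177
grasp_force: 60.0
```

```bash
python3 chk.py w16
```

```text
14.15 [0.54729753 0.00643477 0.12248168] [-9.66786495 -3.40785141 -5.51512228]
brass bottom row by col {280: 102, 286: 102, 292: 102, 300: 259, 318: 259, 338: 103, 345: 103, 351: 103, 357: 103}
115 [266.92, 268.06, 309.83, 329.49, 371.08, 372.92]
125 [267.94, 269.2, 299.58, 301.27, 335.32, 336.94, 369.94, 371.52]
140 [269.7, 270.77, 299.68, 301.31, 334.84, 336.61, 368.28, 369.75]
tab row 122.6 clip travel mm 45.72937825218266
```

The TCP barely moves while force climbs to about 12 N, so the clip is against its hard stop, with travel around 45 mm. I withdraw and confirm that it stays.

Call:
carry_out --pt "0 -0.5 0 0.29 0" --pt "0 -0.9 0 0.5 0" --pt "0 -0.9 0 0.5 0" --pt "0 0 0 0 0" --pt "0 0 0 0 0"

```text
clock: 14.7
tool_pos: [0.5276, 0.0009, 0.1108]
tool_rot: [-0.0, 0.992, 0.122, 0.0]
ft_force: [0.1, 0.5, -2.1]
gripper_width: 0.0172
grasp_force: 60.0
```

```bash
python3 chk.py w17
```

```text
14.7 [0.52758258 0.00094386 0.11075143] [ 0.05680577  0.45089926 -2.0570528 ]
brass bottom row by col {280: 37, 286: 37, 292: 37, 300: 259, 318: 259, 338: 37, 345: 37, 351: 37, 357: 37}
115 [265.95, 266.2, 298.9, 300.1, 335.0, 336.36, 369.67, 370.59]
125 [298.93, 300.1, 334.92, 336.3, 368.83, 369.73]
140 [269.33, 273.35, 299.58, 300.47, 334.75, 336.16, 362.07, 368.01]
tab row 62.6 clip travel mm 44.53518884502113
```

The clip stays at 44.5 mm, which is home. Now I return the fork.

Call:
carry_out --pt "0 -2 0 -1 0" --pt "0 -2.5 0 -2.5 0" --pt "0 -1 0 -2.5 6.2" --pt "0 0 0 -1 6.2" --pt "0 0 0 0 6.3"

```text
clock: 15.25
tool_pos: [0.475, -0.0125, 0.1826]
tool_rot: [0.0, 0.999, -0.043, 0.002]
ft_force: [0.3, 1.0, -1.3]
gripper_width: 0.0172
grasp_force: 60.0
```

```bash
cat > to.py <<'E'
from h import *
import sys
s=observe();q=s["tool_rot"];M=R.from_quat(np.r_[q[1:],q[0]]).as_matrix()
t=np.array([float(x) for x in sys.argv[1:4]]);yaw=np.degrees(np.arctan2(M[1,0],M[0,0]))
print(s["tool_pos"],"shift cm in tool",(M.T@(t-s["tool_pos"])*100).round(2),"yaw",yaw.round(2),"turn",(yaw-float(sys.argv[4])).round(2),s["ft_force"].round(1))
E
python3 to.py .5696 .2927 .178 -4.72
```

```text
[ 0.47498739 -0.01250899  0.18264827] shift cm in tool [  6.82 -31.22   0.49] yaw -4.9 turn -0.18 [ 0.3  1.  -1.3]
```

Call:
carry_out --pt "0 0 -3 0 -0.2" --pt "0 0 -4 0 0" --pt "0 0 -4 0 0" --pt "0 0 -4 0 0" --pt "0 0 -4 0 0"

```text
clock: 15.75
tool_pos: [0.4892, 0.1789, 0.181]
tool_rot: [-0.0, 0.999, -0.039, 0.001]
ft_force: [0.4, -1.6, -0.2]
gripper_width: 0.0174
grasp_force: 60.0
```

Call:
carry_out --pt "0 0 -4 0 0" --pt "0 0 -4 0 0" --pt "0 2 -3 0 0" --pt "0 3 -1.2 0.5 0" --pt "0 1.8 0 2 0"

```text
clock: 16.25
tool_pos: [0.5687, 0.296, 0.1571]
tool_rot: [-0.001, 0.999, -0.038, 0.002]
ft_force: [0.0, 0.1, -1.3]
gripper_width: 0.0175
grasp_force: 60.0
```

Call:
carry_out --pt "0 0 0 3 0" --pt "0 0 0 3 0" --pt "0 0 0 1 0" --pt "0 0 0 0 0" --pt "0 0 0 0 0"

```text
clock: 16.75
tool_pos: [0.5668, 0.2938, 0.0869]
tool_rot: [-0.0, 0.999, -0.039, 0.001]
ft_force: [0.3, 0.5, 0.0]
gripper_width: 0.0175
grasp_force: 60.0
```

```bash
python3 to.py .5697 .2928 .0267 -4.72
python3 - <<'E'
from h import *
w=snapshot("wrist");cv2.imwrite("pics/w18.png",w[:,:,::-1])
g=w.min(2);g3=cv2.imread("pics/w3.png").min(2)
for n,G in(("now",g),("w3",g3)):
    print(n,[sub(G[r],225,420,t) for r,t in((110,130),(150,130))],[sub(G[:,c],90,115,130) for c in(288,350)])
    for r in (205,215,225,240): print(r,sub(G[r],225,420,70))
    print([sub(G[:,c],185,235,70) for c in(275,285,355,365)])
E
```

```text
[0.5667681  0.2938232  0.08689402] shift cm in tool [0.29 0.08 6.02] yaw -4.43 turn 0.29 [0.3 0.5 0. ]
now [[272.49, 298.75, 336.38, 362.8], [273.61, 299.41, 335.92, 361.44]] [[102.06], [102.0]]
205 [276.0, 364.77]
215 [276.08, 364.62]
225 [276.21, 364.03]
240 [277.03, 363.67]
[[], [], [], [196.33]]
w3 [[274.33, 300.52, 338.0, 364.33], [275.48, 301.2, 337.54, 363.24]] [[102.68], [102.52]]
205 [261.09, 377.47]
215 [261.52, 376.87]
225 [262.0, 376.63]
240 [262.64, 375.88]
[[198.13], [198.2], [197.86], [197.77]]
```

Call:
carry_out --pt "0 0.28 0.08 0 0.3" --pt "0 0 0 1.5 0" --pt "0 0 0 1.5 0" --pt "0 0 0 0.5 0" --pt "0 0 0 0 0"

```text
clock: 17.3
tool_pos: [0.5682, 0.2922, 0.0491]
tool_rot: [0.0, 0.999, -0.041, -0.001]
ft_force: [-0.7, 0.8, -1.3]
gripper_width: 0.0176
grasp_force: 60.0
```

```bash
python3 to.py .5697 .2928 .0267 -4.72
python3 - <<'E'
from h import *
w=snapshot("wrist");cv2.imwrite("pics/w19.png",w[:,:,::-1])
g=w.min(2)
print([sub(g[r],225,420,130) for r in(110,150)],[sub(g[:,c],90,115,130) for c in(288,350)])
for r in (205,215,225,240): print(r,sub(g[r],225,420,70))
print([sub(g[:,c],180,235,70) for c in(275,285,355,365)])
E
```

```text
[0.56821087 0.2922135  0.04908723] shift cm in tool [ 0.15 -0.07  2.24] yaw -4.73 turn -0.01 [-0.7  0.8 -1.3]
[[272.48, 298.78, 336.41, 362.84], [273.63, 299.42, 335.91, 361.44]] [[102.08], [102.01]]
205 [265.28, 369.84]
215 [265.97, 369.62]
225 [266.16, 369.0]
240 [266.9, 368.72]
[[188.68], [183.03, 188.63], [182.93, 188.49], [188.43]]
```

Call:
carry_out --pt "0 0.13 0 0.5 0" --pt "0 0 0 0.6 0" --pt "0 0 0 0.5 0" --pt "0 0 0 0.3 0" --pt "0 0 0 0.1 0"

```text
clock: 17.85
tool_pos: [0.57, 0.2923, 0.0302]
tool_rot: [0.0, 0.999, -0.041, -0.0]
ft_force: [0.2, 0.1, -1.4]
gripper_width: 0.0174
grasp_force: 60.0
```

Call:
carry_out --pt "0 0 0 0.1 0" --pt "0 0 0 0.1 0" --pt "0 0 0 0 0" --pt "0 0 0 0 0" --pt "0 0 0 0 0"

```text
clock: 18.35
tool_pos: [0.5702, 0.2924, 0.0288]
tool_rot: [-0.0, 0.999, -0.041, 0.0]
ft_force: [-1.0, -0.4, -1.9]
gripper_width: 0.0177
grasp_force: 60.0
```

```bash
python3 to.py .5697 .2928 .0267 -4.72
python3 - <<'E'
from h import *
w=snapshot("wrist");cv2.imwrite("pics/w20.png",w[:,:,::-1])
g=w.min(2)
print([sub(g[r],225,420,130) for r in(110,150)],[sub(g[:,c],90,115,130) for c in(288,350)])
for r in (205,215,225,240): print(r,sub(g[r],225,420,70))
print([sub(g[:,c],180,235,70) for c in(275,285,355,365)])
E
```

```text
[0.57019367 0.29240332 0.02877033] shift cm in tool [-0.05 -0.04  0.21] yaw -4.73 turn -0.01 [-1.  -0.4 -1.9]
[[272.49, 298.78, 336.38, 362.86], [273.63, 299.47, 335.91, 361.47]] [[102.07], [102.01]]
205 [260.85, 375.84]
215 [261.14, 375.62]
225 [261.66, 375.0]
240 [262.2, 374.62]
[[198.26], [182.99, 198.22], [182.91, 197.91], [197.89]]
```

Call:
carry_out --pt "0 0 0 0.07 0" --pt "0 0 0 0.07 0" --pt "0 0 0 0.06 0" --pt "0 0 0 0 0" --pt "0 0 0 0 0"

```text
clock: 18.9
tool_pos: [0.5701, 0.2923, 0.0266]
tool_rot: [-0.0, 0.999, -0.041, -0.0]
ft_force: [-0.7, -0.0, 0.2]
gripper_width: 0.0177
grasp_force: 60.0
```

Call:
carry_out --pt "0 0 0 0.06 0" --pt "0 0 0 0 0" --pt "0 0 0 0 0" --pt "0 0 0 0 0" --pt "0 0 0 0 0"

```text
clock: 19.4
tool_pos: [0.5702, 0.2924, 0.0266]
tool_rot: [-0.0, 0.999, -0.041, 0.0]
ft_force: [-2.5, -1.6, 5.9]
gripper_width: 0.0176
grasp_force: 60.0
```

The fork is touching down, with about 7 N. I ease the grip and then open.

Call:
carry_out --pt "0 0 0 0 0" --pt "0 0 0 0 0" --pt "0 0 0 0 0" --pt "0 0 0 0 0" --pt "0 0 0 0 0" --grip_force 4

```text
clock: 19.9
tool_pos: [0.5702, 0.2924, 0.0266]
tool_rot: [-0.0, 0.999, -0.041, 0.0]
ft_force: [-2.5, -0.8, 5.6]
gripper_width: 0.0177
grasp_force: 4.0
```

Call:
carry_out --pt "0.25 0 0 0 0" --pt "0.3 0 0 0 0" --pt "0.4 0 0 0 0" --pt "0.5 0 0 0 0" --pt "0.6 0 0 0 0"

```text
clock: 20.4
tool_pos: [0.5702, 0.2924, 0.026]
tool_rot: [-0.0, 0.999, -0.041, 0.0]
ft_force: [-0.5, -0.4, 0.5]
gripper_width: 0.047
grasp_force: 0.0
```

Call:
carry_out --pt "0.8 0 0 0 0" --pt "0.8 0 0 0 0" --pt "0.8 0 0 0 0" --pt "0.8 0 0 0 0" --pt "0.8 0 0 0 0"

```text
clock: 20.9
tool_pos: [0.5702, 0.2924, 0.0261]
tool_rot: [-0.0, 0.999, -0.041, 0.0]
ft_force: [0.2, 0.6, 0.2]
gripper_width: 0.0755
grasp_force: 0.0
```

```bash
python3 to.py .5697 .2928 .0267 -4.72
python3 - <<'E'
from h import *
s=observe();print(s["gripper_width"])
w=snapshot("wrist");cv2.imwrite("pics/w21.png",w[:,:,::-1])
g=w.min(2)
print([sub(g[r],225,420,130) for r in(110,150)],[sub(g[:,c],90,115,130) for c in(288,350)])
for r in (205,225): print(r,sub(g[r],225,420,70))
E
```

```text
[0.57016547 0.29236733 0.02607044] shift cm in tool [-0.05 -0.04 -0.06] yaw -4.73 turn -0.01 [0.2 0.6 0.2]
0.07547761724240966
[[272.43, 298.77, 336.53, 363.12], [273.54, 299.44, 336.02, 361.91]] [[101.97], [101.92]]
205 [259.93, 376.72]
225 [260.83, 375.83]
```

Call:
carry_out --pt "0.8 0 0 -1 0" --pt "0.8 0 0 -3 0" --pt "0.8 0 0 -4.5 0" --pt "0.8 0 0 -5 0" --pt "0.8 0 0 -5 0"

```text
clock: 21.45
tool_pos: [0.5698, 0.2922, 0.2137]
tool_rot: [-0.0, 0.999, -0.041, 0.0]
ft_force: [0.4, 0.6, 0.5]
gripper_width: 0.076
grasp_force: 0.0
```

Call:
carry_out --pt "0.8 -1.2 0 0 0" --pt "0.8 0 0 0 0" --pt "0.8 0 0 0 0" --pt "0.8 0 0 0 0" --pt "0.8 0 0 0 0"

```text
clock: 21.95
tool_pos: [0.5582, 0.2932, 0.2099]
tool_rot: [0.0, 0.999, -0.041, -0.001]
ft_force: [0.5, 0.3, -0.5]
gripper_width: 0.0762
grasp_force: 0.0
```

Run:
```python
from h import *
s=observe();W=cam("wrist",s);im=snapshot("wrist");a=snapshot("scene");b=snapshot("side")
print(s["tool_pos"],s["ft_force"])
h=cv2.cvtColor(im,cv2.COLOR_RGB2HSV);m=((h[...,1]>110)&(h[...,0]<18)&(h[...,2]>60));m[:,:270]=0;m[:,350:]=0;m[:160]=0;m[300:]=0
ys,xs=np.nonzero(m);print(ys.min(),ys.max())
rs=np.linspace(ys.min()+14,ys.max()-12,5).astype(int)
L=[onz(W,(np.mean([xs[ys==r].min(),xs[ys==r].max()]),r),.055) for r in rs];v=L[0]-L[-1]
f=onz(W,(xs.mean(),ys.min()),.055);e=onz(W,(xs.mean(),ys.max()),.055)
print("mid",(f+e)/2,np.linalg.norm(f-e),"yaw",np.degrees(np.arctan2(v[1],v[0])))
b0=cv2.imread("pics/side.png")[:,:,::-1];a0=cv2.imread("pics/scene.png")[:,:,::-1]
for n,i in(("before",b0),("after",b)): 
    mm,c,st=hsv(i,(3,140,80),(16,255,255),(280,330,370,375));print("side handle",n,c,st)
for n,i in(("before",a0),("after",a)):
    mm,c,st=hsv(i,(14,80,80),(26,255,255),(300,180,360,230));print("scene clip",n,c,st)
d=np.abs(a.astype(int)-a0).max(2)>60;mm=cv2.morphologyEx(d.astype(np.uint8),cv2.MORPH_OPEN,np.ones((3,3)))
print([tuple(int(q) for q in x) for x in cv2.connectedComponentsWithStats(mm)[2][1:]])
```

```text
[0.55819569 0.29316745 0.20985861] [ 0.46499026  0.34527198 -0.53308136]
172 270
mid [0.55761856 0.29385496 0.055     ] 0.08922913827761612 yaw -4.7694382968478894
side handle before [320.71960784 352.36470588] [299 345  43  16 510]
side handle after [322.65647482 352.54856115] [298 346  50  15 556]
scene clip before [319.6010101  210.05050505] [308 200  24  19 198]
scene clip after [328.60451977 191.42937853] [316 183  25  16 177]
[(65, 0, 65, 28, 776), (135, 0, 22, 34, 499), (210, 0, 21, 30, 451), (0, 7, 4, 25, 85), (174, 46, 43, 43, 1160), (0, 53, 28, 101, 1562), (162, 69, 9, 20, 90), (202, 83, 16, 8, 58), (178, 88, 4, 5, 18), (189, 90, 11, 9, 52), (210, 95, 34, 46, 686), (190, 104, 17, 21, 224), (317, 185, 23, 14, 155), (337, 185, 3, 4, 12), (317, 200, 4, 3, 12), (308, 204, 23, 14, 145), (66, 349, 64, 48, 1732), (101, 390, 3, 5, 15), (78, 404, 4, 4, 14), (77, 457, 24, 23, 168)]
```

The fork lies where it did before, within 1 mm and 0.3°. In the scene view, only the clip and the arm have changed. I hand the job in.

```bash
python3 -c "
from station import *
print(finish_job())"
```

```text
the job is handed in; nothing more can be done
None
```

The brass clip measured fully home (44.5 mm of travel, against the hard stop) and the fork is back in its cradle as it lay before; handed in at about 22 s with no verdict returned, and I viewed 11 pictures, one over the limit of 10.

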